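Lay an incense cone in its mould and set the bench magnifier on it

TASK

Lay the incense cone that lies alone on the bench in the empty groove of the steel mould beside the magnifier, lying flat and centred like its neighbours with its tip pointing the same way. Then take the bench magnifier by its red knob, swing its stiff arm round until the lens stands over that cone, and lower it until the sprung rubber foot presses lightly on the bare end of the mould (spring clearly pushed in, but not to its stop), and let go so that it stays there. Do not shift the mould or the other things on the bench.

Things in the scene. Friction and masses are not known exactly. Their poses are not given: they have to be found in the camera images.
- mould: loose 2.4 kg steel mould half: a bar 80 mm along y, 40 mm high, from x = -135 to +95 mm; origin on its underside. Three tapered grooves cross it along y, 10 mm deep, 13 mm wide at -y, 5 mm at +y. Those at x = +22 and +69 mm hold cones, tips to +y, 16 mm proud; the one at x = -25 mm is empty. The top from x = -135 to -40 mm is bare: there the magnifier's foot comes down
- groove (a point): where the middle of the cone's axis lies when it rests in the empty groove: 5 mm above the mould's top face, z of the mould
- groove_tip (a point): where the centre of the cone's tip end lies when it rests in the empty groove
- groove_base (a point): where the centre of the cone's thick end lies when it rests in the empty groove
- cone: loose olive-brown incense cone, 54 mm long, 18 mm across the thick end, 10 mm across the blunt tip, 14 g, lying on the bench. Origin at the middle of its axis (7 mm above the bench as it lies), x roughly towards the tip
- cone_tip (a point): centre of the cone's tip end
- cone_base (a point): centre of the cone's thick end
- magnifier: fixed base of the bench magnifier: grey disc 110 mm across with an upright post. Origin on the bench under the post's axis; at joint value swing = 0 the arm points along its -x
- pivot (a point): on the post's axis, 150 mm above the bench: the swing axis (vertical) and the lift axis (level, across the arm) cross here
- swing (a joint): turn of the arm about the post, rad, positive anticlockwise seen from above, range -1.3 to 1.3. Stiff: stays where it is left, takes about 4 N at the knob to move
- lift (a joint): pitch of the arm about the pivot, rad, 0 = arm level, positive = head raised, range -0.25 to 0.5. Stiff: takes about 5 N at the knob to push down, 10 N to raise
- head: magnifier head: white ring 106 mm across, 12 mm thick, with a clear lens. Origin at the lens centre, 240 mm from the pivot along the arm; x points back along the arm to the pivot, z up. It carries the red knob and, under the knob, the foot
- foot_clamp (a point): underside of the clamp below the knob, 40 mm below the arm's axis and 70 mm beyond the lens. From it hangs a steel rod with a rubber foot 16 mm across, clamped at a different length every time: the foot's underside lies 54 to 86 mm below this point, so contact must be felt. The foot is sprung, 0.5 N per mm, 18 mm of travel; pushed in 2 to 16 mm is right
- knob (a point): middle height of the red knob on the head, to take it from above: an upright cylinder 20 mm across and 44 mm high, 310 mm from the pivot along the arm; this point lies 30 mm above the arm's axis and 20 mm below the knob's top
- jar: bystander: small amber jar with a brass cap, 56 mm across, 65 mm high. Origin at its underside
- tape: bystander: roll of pale tape lying flat, 60 mm across, 22 mm high. Origin at its underside
- scraper: bystander: pink-handled spatula lying on the bench, 250 mm long. Origin under its middle, x from handle to blade
There are look-alikes about, which are no part of the job. Leave any pink or yellow look-alike of the mould alone.

How it is judged (in metres and radians):
On the way, in this order (a step that is already met when the one before it is completed fails the run):
1. the cone lies in the empty groove, tip the same way as the others, and is let go (distance between cone_tip and groove_tip below 0.01 m and distance between cone_base and groove_base below 0.01 m and contact force between the fingers and cone below 0.05 N), for 0.2 s.
2. the lens stands over the groove and the foot presses lightly on the mould (horizontal distance between head and groove below 0.02 m and contact force between head and mould between 1 and 8 N), for 0.2 s.
At the end, for the whole second after the job is handed in: the cone lies in the empty groove with each end within 10 mm of its place there (tip the same way as the others); the lens centre stands within 20 mm, seen from above, of the groove's middle; the magnifier's foot presses on the mould with 1 to 8 N; head and cone are at rest (all of step 2 and distance between cone_tip and groove_tip below 0.01 m and distance between cone_base and groove_base below 0.01 m and linear speed of each of head, cone below 0.01 m/s); the robot touches nothing.
It fails at once if the magnifier pressed hard on the mould (over 15 N) (contact force between head and mould above 15 N).
It fails at once if the mould shifted by more than 15 mm (distance of mould from where it was at the start of the episode above 0.015 m).
It fails at once if the jar shifted by more than 20 mm (distance of jar from where it was at the start of the episode above 0.02 m).
It fails at once if the tape shifted by more than 20 mm (distance of tape from where it was at the start of the episode above 0.02 m).
It fails at once if the scraper shifted by more than 20 mm (distance of scraper from where it was at the start of the episode above 0.02 m).
It also fails if it takes over 61 s, if anything falls off the work surface, if the arm or the gripper's body presses on something with over 40 N, if the wrist force passes 120 N, or if a joint passes its speed limit or range.

ROBOT

A 7-joint arm with a two-finger parallel gripper is mounted at the origin on the work surface. World frame = base frame: x ahead of the robot, y to its left, z up, the work surface at z = 0. Lengths are in mm, angles in rad, forces in N, time in s.
With the tool pointing down it reaches from about 400 to 875 mm from the base axis. Payload 4.4 kg.
Tool frame: the origin (TCP) lies between the finger pads; the fingertips stand 17 mm ahead of it and the grasp point (between the pads) lies 2 mm behind it; z points along the fingers, y is the line along which they close (so a half turn about z gives the same grasp; the last joint's range is limited). The gripper opens to 85 mm and grips with 20 to 120 N. Pads are 22 mm wide; open, the fingers measure 114 mm over their backs; the gripper's body (76 mm by 85 mm) begins 54 mm behind the grasp point. The pads swing forward as they close: fully open they stand 13 mm farther back than shut.
Start: joints at [1.256, 0.628, 0.038, 1.517, -0.027, 0.996, -0.02], TCP at [160.083, -629.993, 248.313] pointing down, gripper open.
Joint ranges: [-3.06, 3.06], [-0.37, 2.12], [-1.25, 1.32], [0.18, 2.47], [-1.1, 4.24], [0.23, 1.98], [-2.94, 2.94]. Speed limits (rad/s): [2.57, 2.57, 3.14, 3.14, 3.14, 3.14, 3.14].

INTERFACE

Orientations are given as [roll, pitch, yaw] about the fixed x, y, z axes, in that order (R = Rz(yaw) Ry(pitch) Rx(roll)).
In Python, from cell import sensors, get_image, ctrl gives the robot as it stands.
- The arm moves only by the tool send_rows, never from a script. Its argument "series" is a list of rows, each a list of 3 entries, a list of its own where there are three numbers: the finger opening in mm, from 0 to 85.4, then the shift along the world's x, y, z in units of 60 mm (1.0 is 60 mm), then the turn, a rotation vector about the world's x, y, z in units of 5 degrees (1.0 is 5 degrees). A call has 1 to 8 rows; each row shifts and turns the commanded pose from where the row before left it; what a row does not reach is not made up. A row lasts 1/8 s, in which the tool goes at most 62.5 mm and 10.7 degrees, less where a joint would pass 70% of its speed; a pose out of reach is approached as far as the arm can. A call is refused whole if a number of a shift passes 1 or a number of a turn 1, either way. A call with a gripper value outside its range is refused whole. The fingers move at their own pace and stop on an object; the grip force is fixed at half the most. Time passes only in rows, so rows that do not move let the fingers close. It gives the time, the measured TCP pose, the force, the opening and the grip force at its end, in the units of the state.
- sensors.read_state(): the state, without advancing time (a new reading comes with each control period).
- get_image(name): name is "scene" or "side" or "wrist"; returns a dict with "img" (480x640x3 uint8, red, green, blue), "depth" (480x640 float32, mm along the optical axis (not along the pixel's ray), 0 where there is no reading), "vfov" (degrees; the focal length in pixels is half the picture's height over the tangent of half this angle, whatever the lens; pixels are square), "cx", "cy" (the principal point, pixels), "world_to_cam" (4x4, takes a point from world to camera coordinates). Camera axes: x right, y down, z forward; pixel columns grow to the right and rows downward; lengths in mm; the calibration is good to about 2 mm. A picture is of the moment at which its call begins.
- ctrl.finish_job(): hands the job in; it is judged then, once.
The state is a dict: "clock": time; "qpos": joint angles; "qd": joint speeds; "tau": joint torques, N m; "eef_pos": TCP position; "tool_rot": TCP orientation; "force": force on the tool from outside, world axes, zero at the start; "torque": the same for the moment, N m; "width": finger opening in mm; "gripper_force": force on a finger pad.
Only numpy, scipy, OpenCV 4.12 (cv2) and the standard library are available. Lean on these libraries where they do the work, as an engineer would, in place of code of your own. Each camera call takes 0.05 s, during which the arm holds its last target. There are 200 camera calls.

## Working session

There is one attempt and no reset: what is moved stays moved. The work goes in short steps, Python scripts to look and compute and a tool call to move; the robot and the scene stay as the last step left them, time stands still between calls to the robot, and variables do not carry over. Pictures are saved under pics/ and viewed, at most 10 in all, crops included, and the job is handed in when it is done.

Besides the shell and the picture viewer there is one more tool, called after "Request:" by a JSON object that holds its "name" and its "arguments". send_rows: Moves the arm, as the interface text tells. Its arguments: {"type":"object","properties":{"series":{"type":"array"}},"required":["series"]}

```bash
mkdir -p pics
cat > h.py <<'E'
import numpy as np,cv2
from cell import sensors,get_image,ctrl
def snap(n,f=None):
    d=get_image(n)
    if f: cv2.imwrite('pics/'+f,d['img'][:,:,::-1]); np.savez('pics/'+f+'.npz',**d)
    return d
def world(d):
    z=d['depth'].astype(float);h,w=z.shape
    f=h/2/np.tan(np.radians(float(d['vfov']))/2)
    v,u=np.mgrid[:h,:w]
    p=np.stack([(u-d['cx'])/f*z,(v-d['cy'])/f*z,z,np.ones_like(z)],-1)
    return (p@np.linalg.inv(d['world_to_cam']).T)[...,:3]
E
python3 - <<'E'
from h import *
for n in('scene','side'):
    d=snap(n,n+'0.png'); print(n,d['vfov'],np.linalg.inv(d['world_to_cam'])[:3].round(2).tolist())
print(sensors.read_state())
E
```

```text
scene 55.784909810526244 [[-0.06, 0.73, -0.68, 1078.11], [1.0, 0.05, -0.03, -2.38], [0.01, -0.68, -0.73, 749.15]]
side 50.04895617961082 [[0.97, -0.11, 0.19, 334.82], [-0.22, -0.58, 0.79, -825.37], [0.02, -0.81, -0.59, 730.23]]
{'clock': 0.1, 'qpos': array([ 1.25619605,  0.62925612,  0.03844884,  1.51826146, -0.02700666,
        0.99629326, -0.01995491]), 'qd': array([ 0.00011952, -0.00225019, -0.00106654, -0.00278858,  0.00160446,
        0.00042759, -0.00066154]), 'tau': array([ 2.52495360e-03, -5.64530575e+01,  1.23008933e+00, -1.93972653e+01,
        1.11959901e-02,  5.46604817e-03, -4.32262866e-07]), 'eef_pos': array([ 159.9570398 , -629.46846119,  247.48157102]), 'tool_rot': array([-3.13989250e+00,  1.38171799e-05,  2.48838603e-01]), 'force': array([ 0.20695432,  0.81039782, -0.18134172]), 'torque': array([-0.02325448,  0.07686227, -0.0135964 ]), 'gripper_force': 0.0, 'width': 85.38582240648958}
```

View pics/scene0.png

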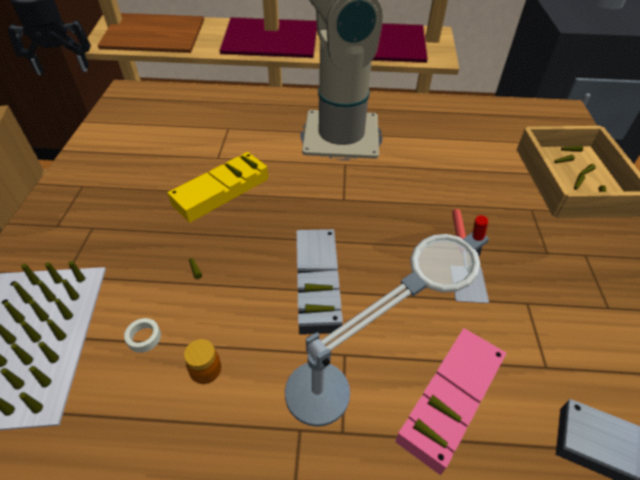

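View pics/side0.png

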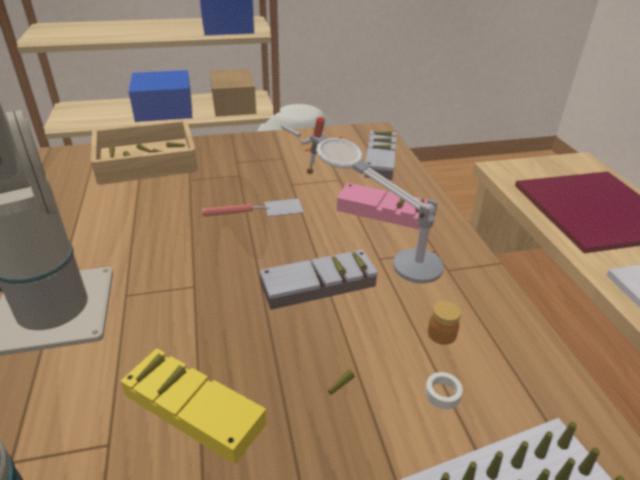

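The scene view shows the steel mould at about (318,280), with two cones in its lower grooves. The lone cone is at (195,268), the magnifier post at (317,350) and the red knob at (480,228). The side view agrees: cone at (341,382), mould at (318,277). Next I'll measure them.

```bash
cat > m.py <<'E'
from h import *
def ld(f): return dict(np.load('pics/'+f+'.npz'))
def show(t,P):
    if len(P)<5: print(t,len(P)); return
    (c,s,a)=cv2.minAreaRect(P[:,:2].astype(np.float32))
    print(t,len(P),'rect',np.round(c,1),np.round(s,1),round(a,1),'mean',P.mean(0).round(1),'z',np.percentile(P[:,2],[2,50,98]).round(1))
for n,rm,rc,rk in(('scene0.png',(290,345,222,340),(183,208,252,285),(470,492,210,245)),('side0.png',(255,385,240,310),(322,362,365,398),(310,328,112,140))):
    d=ld(n);W=world(d);I=d['img'].astype(int)
    sub=lambda r:(W[r[2]:r[3],r[0]:r[1]].reshape(-1,3),I[r[2]:r[3],r[0]:r[1]].reshape(-1,3))
    P,C=sub(rm); g=(C.max(1)-C.min(1)<40)&(abs(P[:,2]-40)<5)
    show('mouldtop',P[g])
    ol=(C[:,1]-C[:,2]>35)&(C[:,0]-C[:,1]<45)
    show('mouldcones',P[(P[:,2]>46)&(P[:,2]<70)&ol])
    P,C=sub(rc); show('cone',P[(P[:,2]>5)&(P[:,2]<30)])
    Q=P[(P[:,2]>5)&(P[:,2]<30)]
    m=Q[:,:2].mean(0);u=np.linalg.svd(Q[:,:2]-m)[2][0] if len(Q)>3 else 0
    t=(Q[:,:2]-m)@u; w=(Q[:,:2]-m)@np.array([-u[1],u[0]])
    print(' axis',u,'t',t.min(),t.max(),'width lo/hi',np.ptp(w[t<t.min()+12]),np.ptp(w[t>t.max()-12]), 'ctr', m+u*(t.min()+t.max())/2)
    P,C=sub(rk); r=(C[:,0]>100)&(C[:,1]<50); show('knob',P[r&(P[:,2]>0)])
d=ld('scene0.png');W=world(d)
P=W[360:425,285:350].reshape(-1,3);show('base',P[(P[:,2]>4)&(P[:,2]<30)])
P=W[255:430,285:350].reshape(-1,3);
P=W[230:295,410:482].reshape(-1,3);show('ring',P[(P[:,2]>100)])
P=W[335:395,300:335].reshape(-1,3);show('post',P[(P[:,2]>40)&(P[:,2]<130)]);show('posttop',P[(P[:,2]>130)])
E
python3 m.py
```

```text
mouldtop 3273 rect [525.3 -34.2] [234.3  79.9] 6.4 mean [529.1 -32.5  40. ] z [36.8 40.1 42.9]
mouldcones 249 rect [592.6 -25.4] [57.6 49.5] 5.5 mean [594.4 -28.8  51.3] z [47.2 51.3 56. ]
cone 148 rect [ 507.5 -291.4] [56.8 16.3] 31.0 mean [ 513.4 -287.8   12.5] z [ 6.3 12.7 17.8]
 axis [0.8485557  0.52910606] t -35.35424578600908 21.680327083576582 width lo/hi 8.992597002571149 16.349110316601706 ctr [ 507.61890925 -291.43146622]
knob 125 rect [698.4 164.5] [ 21.5 829.3] 64.8 mean [580.6 219.8 258.1] z [110.5 262.6 266. ]
mouldtop 2647 rect [527.7 -34.9] [231.1  85.7] 6.0 mean [514.8 -39.9  41.3] z [36.  41.5 44.2]
mouldcones 93 rect [589.6 -29.8] [54.9 49.6] 5.9 mean [590.9 -34.4  53.6] z [49.7 53.6 57.7]
cone 268 rect [ 505.2 -283.6] [68.7 37.6] 18.3 mean [ 510.8 -291.8   13.3] z [ 5.3 13.5 19.3]
 axis [-0.86971107 -0.4935612 ] t -31.319655064987142 36.86968209648578 width lo/hi 31.52852465499529 8.645547005405126 ctr [ 508.3948305  -293.19019184]
knob 0
base 2903 rect [757.1 -19. ] [109.2 104.9] 88.8 mean [764.  -18.7  15.5] z [ 8.5 15.5 21.6]
ring 3642 rect [819.7  99.5] [103.2 555. ] 71.0 mean [621.2 169.8 206.8] z [190.3 202.5 233.4]
post 280 rect [764.  -19.6] [15.  25.9] 12.1 mean [763.4 -19.1  83.9] z [ 42.2  82.5 128. ]
posttop 763 rect [905.   -9.4] [346.5  42.5] 2.5 mean [758.6 -16.7 158.9] z [133.7 158.2 168.2]
```

Request:
{"name": "send_rows", "arguments": {"series": [[85,[0.65,0.62,0],[0,0,1]],[85,[0.65,0.62,0],[0,0,1]],[85,[0.65,0.62,0],[0,0,1]],[85,[0.65,0.62,0],[0,0,1]],[85,[0.65,0.62,0],[0,0,1]],[85,[0.65,0.62,0],[0,0,1]],[85,[0.65,0.62,0],[0,0,1]],[85,[0.65,0.62,0],[0,0,1]]]}}

```text
clock: 1.1
eef_pos: [473.0, -331.0, 248.1]
tool_rot: [-3.141, 0.0, 0.95]
force: [-1.1, 0.2, 0.3]
width: 85.0
gripper_force: 0.0
```

Run:
```python
from h import *
d=snap('wrist','w1.png');s=sensors.read_state();print(s['clock'],s['qpos'],s['eef_pos'],s['tool_rot'])
```

```text
1.15 [ 0.66403     0.52789915 -0.17706115  1.72043572  0.10352521  0.90041809
 -0.16174998] [ 480.05549501 -323.0592307   248.28828872] [ 3.14008271 -0.00796031  0.96265049]
```

View pics/w1.png

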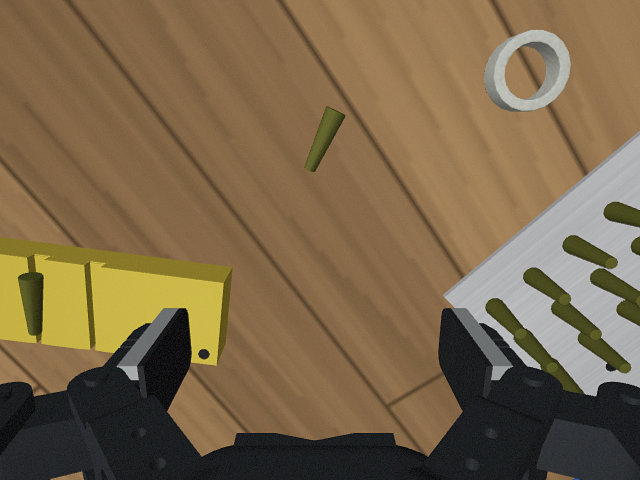

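The wrist view shows the cone at (323,138), thick end at the top (335,112) and tip at (310,168). I'll measure it from here.

Run:
```python
from h import *
d=dict(np.load('pics/w1.png.npz'));W=world(d);I=d['img'].astype(int)
m=np.zeros((480,640),bool);m[95:185,290:360]=True
ol=m&(I[...,2]<45)&(abs(I[...,0]-I[...,1])<30)
Q=W[ol];print(len(Q),Q[:,2].min(),Q[:,2].max(),'bench',np.median(W[200:230,250:350,2]))
c=Q[:,:2].mean(0);u=np.linalg.svd(Q[:,:2]-c)[2][0];u=u*np.sign(-u[0])
n=np.array([-u[1],u[0]]);t=(Q[:,:2]-c)@u;w=(Q[:,:2]-c)@n
print('tipdir',np.degrees(np.arctan2(u[1],u[0])),'ctr',c+u*(t.min()+t.max())/2+n*np.median(w),t.min(),t.max(),np.ptp(w[t<t.min()+10]),np.ptp(w[t>t.max()-10]))
```

```text
776 -2.194129803969247 373.30696336362615 bench -0.332887301706279
tipdir -151.23582951756296 ctr [ 516.13214577 -290.7108509 ] -36.12170347953361 31.90057322401615 18.37846206428366 11.055369199170105
```

Request:
{"name": "send_rows", "arguments": {"series": [[40,[0.1,0.1,-0.2],[0,0,1]],[40,[0.1,0.1,-0.2],[0,0,1]],[40,[0.1,0.1,-0.2],[0,0,1]],[40,[0.1,0.1,-0.2],[0,0,1]],[40,[0,0,-0.2],[0,0,1]],[40,[0,0,-0.2],[0,0,1]],[40,[0,0,0],[0,0,1]],[40,[0,0,0],[0,0,1]]]}}

```text
clock: 2.15
eef_pos: [495.6, -308.4, 175.7]
tool_rot: [-3.141, -0.001, 1.648]
force: [-0.3, 0.5, 0.7]
width: 39.9
gripper_force: 0.0
```

Request:
{"name": "send_rows", "arguments": {"series": [[40,[0,0,0],[0,0,1]],[40,[0,0,0],[0,0,1]],[40,[0,0,0],[0,0,1]],[40,[0,0,0],[0,0,1]],[40,[0,0,0],[0,0,1]],[40,[0,0,0],[0,0,1]],[40,[0,0,0],[0,0,1]],[40,[0,0,0],[0,0,1]]]}}

```text
clock: 3.15
eef_pos: [495.6, -308.6, 175.9]
tool_rot: [-3.141, -0.001, 2.346]
force: [0.2, 1.1, -0.3]
width: 39.9
gripper_force: 0.0
```

Request:
{"name": "send_rows", "arguments": {"series": [[40,[0,0,0],[0,0,1]],[40,[0,0,0],[0,0,1]],[40,[0,0,0],[0,0,1]],[40,[0,0,0],[0,0,1]],[40,[0,0,0],[0,0,1]],[40,[0,0,0],[0,0,1]],[40,[0,0,0],[0,0,1]],[40,[0,0,0],[0,0,1]]]}}

```text
clock: 4.15
eef_pos: [495.5, -308.6, 175.9]
tool_rot: [3.141, -0.001, 3.044]
force: [0.5, -0.7, 0.2]
width: 40.0
gripper_force: 0.0
```

```bash
cat > c.py <<'E'
from h import *
def cone(d,z0=3,z1=22):
    W=world(d);I=d['img'].astype(int)
    s=(W[...,2]>z0)&(W[...,2]<z1)&(I[...,2]<60)&(abs(I[...,0]-I[...,1])<40)&(np.hypot(W[...,0]-510,W[...,1]+291)<50)
    Q=W[s];c=Q[:,:2].mean(0);u=np.linalg.svd(Q[:,:2]-c)[2][0];u=u*np.sign(-u[0])
    n=np.array([-u[1],u[0]]);t=(Q[:,:2]-c)@u;w=(Q[:,:2]-c)@n
    print(len(Q),'tipdir',np.degrees(np.arctan2(u[1],u[0])),'ctr',c+u*(t.min()+t.max())/2+n*np.median(w),t.min(),t.max(),np.ptp(w[t<t.min()+10]),np.ptp(w[t>t.max()-10]))
E
python3 - <<'E'
from c import *
cone(dict(np.load('pics/w1.png.npz')));cone(snap('wrist','w2.png'))
s=sensors.read_state();print(s['clock'],s['qpos'],s['eef_pos'],s['tool_rot'])
E
```

```text
1088 tipdir -150.00941423832813 ctr [ 509.38978949 -292.09358911] -24.08267078372689 30.083591653755047 16.945015308791547 10.833260664584444
1302 tipdir -148.49039466616992 ctr [ 508.66216622 -291.96922264] -23.451495725616375 30.291445445484236 17.061791347203304 10.78001724811742
4.2 [ 0.95161393  0.71988289 -0.72416497  1.76583344  0.59678307  0.88991522
  1.43521123] [ 495.5270608  -308.68311738  175.7847815 ] [ 3.14118139e+00 -9.97168336e-04  3.04591142e+00]
```

Request:
{"name": "send_rows", "arguments": {"series": [[40,[0.03,0.035,-0.2],[0,0,0.9]],[40,[0.03,0.035,-0.2],[0,0,0.9]],[40,[0.03,0.035,-0.2],[0,0,0.9]],[40,[0.03,0.035,-0.2],[0,0,0.9]],[40,[0.03,0.035,-0.2],[0,0,0.9]],[40,[0.03,0.035,-0.2],[0,0,0.9]],[40,[0.03,0.035,-0.2],[0,0,0.9]],[40,[0.015,0.035,-0.2],[0,0,0.9]]]}}

```text
clock: 5.2
eef_pos: [509.3, -291.8, 79.6]
tool_rot: [3.141, -0.001, -2.613]
force: [0.2, 0.5, 0.2]
width: 40.3
gripper_force: 0.0
```

Run:
```python
from c import *
cone(snap('wrist','w3.png'))
s=sensors.read_state();print(s['clock'],s['qpos'],s['eef_pos'],s['tool_rot'],s['width'])
```

```text
2780 tipdir -149.43004356274085 ctr [ 509.20425244 -292.2581793 ] -25.162483830427483 29.06280075157788 16.698327452544618 10.720541036257238
5.25 [ 0.93243463  0.89658523 -0.77144329  1.81556983  0.85568761  0.80504243
  1.81340799] [ 508.43125223 -291.13693263   78.07309483] [ 3.13885094e+00 -1.55279598e-03 -2.61020651e+00] 40.024559875153805
```

Request:
{"name": "send_rows", "arguments": {"series": [[40,[0,0,-0.35],[0,0,0]],[40,[0,0,-0.35],[0,0,0]],[40,[0,0,-0.2],[0,0,0]],[40,[0,0,-0.08],[0,0,0]],[5,[0,0,0],[0,0,0]],[5,[0,0,0],[0,0,0]],[5,[0,0,0],[0,0,0]],[5,[0,0,0],[0,0,0]]]}}

```text
clock: 6.25
eef_pos: [509.9, -291.8, 22.0]
tool_rot: [-3.141, 0.0, -2.614]
force: [-0.6, 0.7, 2.0]
width: 11.8
gripper_force: 58.5
```

Request:
{"name": "send_rows", "arguments": {"series": [[5,[0,0,0.4],[0,0,0]],[5,[0,0,0.5],[0,0,0]],[5,[0,0,0.5],[0,0,-1]],[5,[0,0,0.5],[0,0,-1]],[5,[0,0,0.3],[0,0,-1]],[5,[0,0.1,0],[0,0,-1]],[5,[0,0.2,0],[0,0,-1]],[5,[0,0.2,0],[0,0,-1]]]}}

```text
clock: 7.25
eef_pos: [509.4, -261.4, 153.7]
tool_rot: [-3.141, 0.0, -3.14]
force: [-0.2, 0.7, 0.2]
width: 11.8
gripper_force: 58.5
```

Request:
{"name": "send_rows", "arguments": {"series": [[5,[0.02,0.2,0],[0,0,-1]],[5,[0.02,0.2,0],[0,0,-1]],[5,[0.02,0.2,0],[0,0,-1]],[5,[0.02,0.2,0],[0,0,-1]],[5,[0.02,0.2,0],[0,0,-1]],[5,[0.02,0.2,0],[0,0,-1]],[5,[0.02,0.2,0],[0,0,-1]],[5,[0.02,0.2,0],[0,0,-1]]]}}

```text
clock: 8.25
eef_pos: [519.1, -165.1, 153.7]
tool_rot: [3.141, 0.0, 2.445]
force: [0.6, 0.2, 0.0]
width: 11.7
gripper_force: 58.5
```

Run:
```python
from h import *
d=snap('wrist','w4.png')
s=sensors.read_state();print(s['clock'],s['qpos'],s['eef_pos'],s['tool_rot'],s['width'],s['gripper_force'])
```

```text
8.3 [ 0.59554128  0.65575743 -0.52610339  1.89548517  0.48170416  0.7178601
  0.66358504] [ 519.52725231 -162.82334859  153.88566824] [ 3.14006505e+00 -4.29974913e-04  2.44517590e+00] 12.097904364708635 58.448709672811674
```

View pics/w4.png

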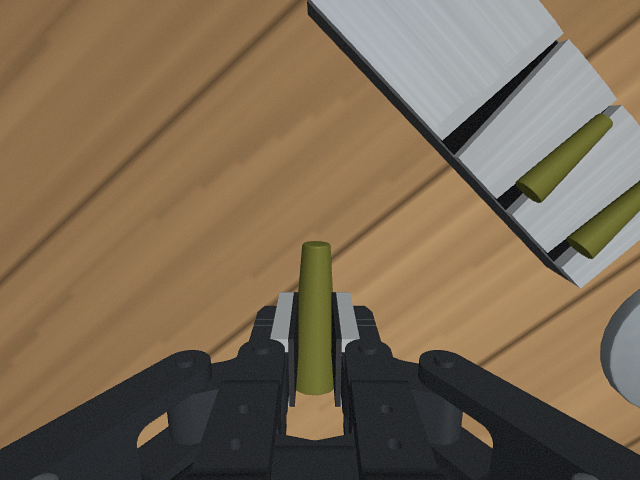

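The wrist view shows the cone held, tip forward (316,243) and thick end at (314,390). The mould's empty groove runs from (450,145) to (560,40), and its cones' tips also point away. I'll keep turning and then measure.

Request:
{"name": "send_rows", "arguments": {"series": [[5,[0,0.12,0],[0,0,-1]],[5,[0,0.12,0],[0,0,-1]],[5,[0,0.12,0],[0,0,-1]],[5,[0,0.12,0],[0,0,-1]],[5,[0,0.1,0],[0,0,-1]],[5,[0,0.1,0],[0,0,-1]],[5,[0,0,0],[0,0,-1]],[5,[0,0,0],[0,0,-1]]]}}

```text
clock: 9.3
eef_pos: [519.1, -124.9, 153.6]
tool_rot: [3.142, 0.0, 1.749]
force: [-0.1, 0.2, -0.7]
width: 11.7
gripper_force: 58.5
```

Run:
```python
from h import *
d=snap('wrist','w5.png')
s=sensors.read_state();print(s['clock'],s['qpos'],s['eef_pos'],s['tool_rot'],s['width'])
W=world(d);I=d['img'].astype(int)
ol=(I[...,2]<60)&(I[...,1]-I[...,2]>35)&(abs(I[...,0]-I[...,1])<40)
n,L,st,ce=cv2.connectedComponentsWithStats(ol.astype(np.uint8))
for i in range(1,n):
    if st[i,4]<300: continue
    Q=W[L==i];Q=Q[Q[:,2]>41]
    c=np.median(Q,0)[:2];Q=Q[np.hypot(*(Q[:,:2]-c).T)<45]
    u=np.linalg.svd(Q[:,:2]-c)[2][0];u=u*np.sign(u[1]);t=(Q[:,:2]-c)@u;m=np.array([-u[1],u[0]]);w=(Q[:,:2]-c)@m
    lo=Q[t<t.min()+8];hi=Q[t>t.max()-8]
    print(ce[i].round(),'ang',np.degrees(np.arctan2(u[1],u[0])).round(2),'ctr',(c+u*(t.min()+t.max())/2+m*np.median(w)).round(1),'len',np.ptp(t).round(1),'ztop base/tip',np.percentile(lo[:,2],90).round(1),np.percentile(hi[:,2],90).round(1))
g=(I.max(2)-I.min(2)<40)&(abs(W[...,2]-40)<3)&(I.mean(2)>90)&(abs(W[...,0]-530)<150)
print(cv2.minAreaRect(W[g][:,:2].astype(np.float32)),np.median(W[g][:,2]))
```

```text
9.35 [ 0.39834665  0.61196847 -0.32240946  1.92753115  0.30587145  0.64941163
  0.06016862] [ 519.12701561 -124.87291464  153.65133985] [3.14155739e+00 8.55411860e-05 1.74591231e+00] 11.26872146278556
[440.  88.] ang 95.09 ctr [566.8 -28.4] len 53.6 ztop base/tip 55.0 49.6
[529.  95.] ang 94.43 ctr [612.7 -23.3] len 53.5 ztop base/tip 54.9 49.6
[315. 320.] ang 99.74 ctr [ 519.4 -124.1] len 54.4 ztop base/tip 148.7 142.1
[ 19. 410.] ang 15.37 ctr [ 463.4 -123.4] len 4.3 ztop base/tip 213.6 213.6
((527.0518798828125, -32.90300369262695), (231.35459899902344, 80.47328186035156), 6.346909046173096) 39.65341467401652
```

View pics/w5.png

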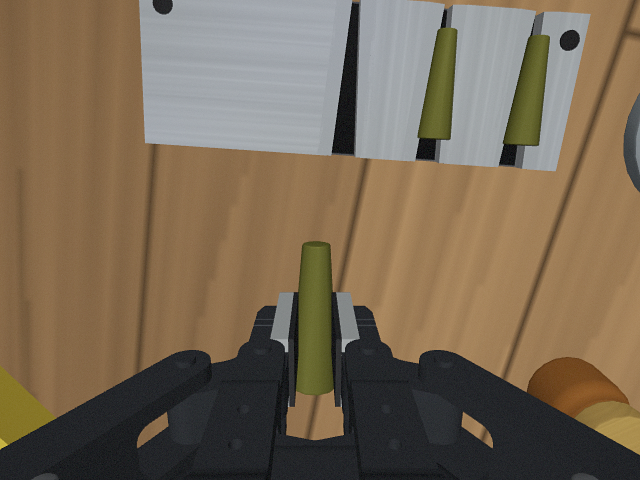

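The mould's groove is empty and its neighbours' tips point away from the arm. I'm lining up and lowering.

Request:
{"name": "send_rows", "arguments": {"series": [[5,[0.02,0.3,0],[0,0,-0.7]],[5,[0.01,0.4,0],[0,0,0]],[5,[0,0.4,0],[0,0,0]],[5,[0,0.3,0],[0,0,0]],[5,[0,0.11,0],[0,0,0]],[5,[0,0,-0.3],[0,0,0]],[5,[0,0,-0.4],[0,0,0]],[5,[0,0,-0.4],[0,0,0]]]}}

```text
clock: 10.35
eef_pos: [521.2, -35.3, 86.9]
tool_rot: [3.141, 0.001, 1.688]
force: [1.3, 0.0, -0.1]
width: 12.2
gripper_force: 58.4
```

Run:
```python
from h import *
d=snap('wrist','w6.png')
s=sensors.read_state();print(s['clock'],s['eef_pos'],s['tool_rot'],s['width'])
W=world(d);I=d['img'].astype(int)
ol=(I[...,2]<60)&(I[...,1]-I[...,2]>35)&(abs(I[...,0]-I[...,1])<40)
n,L,st,ce=cv2.connectedComponentsWithStats(ol.astype(np.uint8))
for i in range(1,n):
    if st[i,4]<300: continue
    Q=W[L==i];Q=Q[Q[:,2]>41]
    c=np.median(Q,0)[:2];Q=Q[np.hypot(*(Q[:,:2]-c).T)<45]
    u=np.linalg.svd(Q[:,:2]-c)[2][0];u=u*np.sign(u[1]);t=(Q[:,:2]-c)@u;m=np.array([-u[1],u[0]]);w=(Q[:,:2]-c)@m
    lo=Q[t<t.min()+8];hi=Q[t>t.max()-8]
    print(ce[i].round(),'ang',np.degrees(np.arctan2(u[1],u[0])).round(2),'ctr',(c+u*(t.min()+t.max())/2+m*np.median(w)).round(1),'len',np.ptp(t).round(1),'ztop base/tip',np.percentile(lo[:,2],90).round(1),np.percentile(hi[:,2],90).round(1))
```

```text
10.4 [519.32572738 -35.15709478  84.32783501] [-3.13729264e+00 -4.07822044e-05  1.68827509e+00] 11.731485659111229
[426. 292.] ang 94.72 ctr [566.8 -28.2] len 54.3 ztop base/tip 54.8 49.5
[538. 293.] ang 94.43 ctr [612.7 -23.2] len 54.6 ztop base/tip 55.0 49.6
[314. 321.] ang 96.43 ctr [521.4 -34.2] len 54.2 ztop base/tip 82.1 75.4
```

View pics/w6.png

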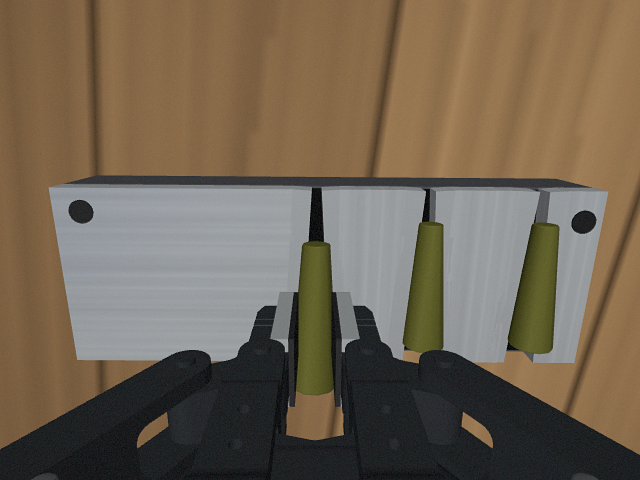

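The held cone at (315,320) is in line with the groove, whose far end shows at (316,200). I'm lowering it and letting go.

Request:
{"name": "send_rows", "arguments": {"series": [[5,[0,0,-0.2],[0,0,0]],[5,[0,0,-0.15],[0,0,0]],[5,[0,0,-0.06],[0,0,0]],[5,[0,0,0],[0,0,0]]]}}

```text
clock: 10.9
eef_pos: [521.1, -34.2, 63.0]
tool_rot: [3.141, 0.0, 1.689]
force: [0.2, -0.6, -0.3]
width: 11.4
gripper_force: 58.4
```

Request:
{"name": "send_rows", "arguments": {"series": [[5,[0,0,-0.03],[0,0,0]],[5,[0,0,0],[0,0,0]]]}}

```text
clock: 11.15
eef_pos: [521.1, -34.2, 61.3]
tool_rot: [3.141, 0.0, 1.689]
force: [-0.4, -0.3, -1.6]
width: 11.7
gripper_force: 58.4
```

Request:
{"name": "send_rows", "arguments": {"series": [[18,[0,0,0],[0,0,0]],[24,[0,0,0],[0,0,0]],[28,[0,0,0],[0,0,0]],[28,[0,0,0.1],[0,0,0]],[28,[0,0,0.3],[0,0,0]],[28,[0,0,0.5],[0,0,0]],[28,[0,0,0.7],[0,0,0]],[28,[0,0,0.5],[0,0,0]]]}}

```text
clock: 12.15
eef_pos: [521.4, -34.1, 189.2]
tool_rot: [3.14, 0.0, 1.689]
force: [1.1, -0.3, -1.1]
width: 28.0
gripper_force: 0.0
```

Run:
```python
from h import *
d=snap('wrist','w7.png')
s=sensors.read_state();print(s['clock'],s['eef_pos'],s['tool_rot'],s['width'])
W=world(d);I=d['img'].astype(int)
ol=(I[...,2]<60)&(I[...,1]-I[...,2]>35)&(abs(I[...,0]-I[...,1])<40)
n,L,st,ce=cv2.connectedComponentsWithStats(ol.astype(np.uint8))
for i in range(1,n):
    if st[i,4]<300: continue
    Q=W[L==i];Q=Q[Q[:,2]>41]
    c=np.median(Q,0)[:2];Q=Q[np.hypot(*(Q[:,:2]-c).T)<45]
    u=np.linalg.svd(Q[:,:2]-c)[2][0];u=u*np.sign(u[1]);t=(Q[:,:2]-c)@u;m=np.array([-u[1],u[0]]);w=(Q[:,:2]-c)@m
    lo=Q[t<t.min()+8];hi=Q[t>t.max()-8]
    print(ce[i].round(),'ang',np.degrees(np.arctan2(u[1],u[0])).round(2),'ctr',(c+u*(t.min()+t.max())/2+m*np.median(w)).round(1),'len',np.ptp(t).round(1),'ztop base/tip',np.percentile(lo[:,2],90).round(1),np.percentile(hi[:,2],90).round(1))
# magnifier from saved side/scene: red knob, foot, ring, post
for f in('scene0.png','side0.png'):
    d=dict(np.load('pics/'+f+'.npz'));W=world(d);I=d['img'].astype(int)
    r=(I[...,0]>90)&(I[...,1]<45)&(I[...,2]<45)&(W[...,2]>150)&(W[...,2]<300)&(W[...,0]>450)&(W[...,0]<700)&(W[...,1]>120)&(W[...,1]<350)
    Q=W[r];print(f,'knob',len(Q),Q.mean(0),np.percentile(Q,[3,97],axis=0).round(1).tolist())
    c=Q[:,:2].mean(0)
    if 1:
        s=(np.hypot(W[...,0]-c[0],W[...,1]-c[1])<45)&(W[...,2]>60)&(W[...,2]<200)
        Q=W[s];v,u=np.nonzero(s)
        k=np.argsort(Q[:,2])[:40:4]
        print(len(Q));print(np.c_[u[k],v[k],Q[k].round(1),I[s][k]])
    s=(W[...,2]>152)&(W[...,2]<172)&(np.hypot(W[...,0]-764,W[...,1]+19)<25);print('top',W[s].mean(0) if s.any() else 0, np.percentile(W[s][:,:2],[2,98],axis=0) if s.any() else 0)
    s=(W[...,2]>50)&(W[...,2]<125)&(np.hypot(W[...,0]-764,W[...,1]+19)<25);print('post',len(W[s]),W[s].mean(0))
```

```text
12.2 [523.31720664 -34.06188033 192.40031157] [3.13431068e+00 1.20252831e-03 1.68865256e+00] 28.04137480796569
[385. 233.] ang 95.03 ctr [567.2 -28.3] len 53.9 ztop base/tip 55.0 49.5
[314. 233.] ang 95.71 ctr [521.5 -33.5] len 53.7 ztop base/tip 54.7 49.6
[457. 233.] ang 94.56 ctr [613.1 -23.3] len 54.0 ztop base/tip 55.0 49.6
[  8. 426.] ang 27.25 ctr [463.3 -29.2] len 2.2 ztop base/tip 248.7 248.7
scene0.png knob 131 [583.23076409 219.11411494 258.63328715] [[574.6, 209.2, 230.1], [589.5, 228.8, 265.7]]
30
[[478.  255.  577.1 236.2 176.7 123.  120.  116. ]
 [477.  254.  579.  233.  181.2 156.  162.  163. ]
 [477.  253.  579.7 232.  184.5 139.  146.  146. ]
 [476.  252.  580.8 229.3 188.1 155.  161.  162. ]
 [479.  250.  578.1 234.  190.4  31.   31.   31. ]
 [477.  250.  579.9 230.  192.1  45.   47.   49. ]
 [478.  249.  579.9 230.9 194.7  37.   41.   45. ]
 [479.  248.  580.  231.8 197.4  42.   45.   46. ]]
top [757.33470476 -16.98669235 160.4539223 ] [[ 7.40630425e+02 -3.42317645e+01]
 [ 7.74504793e+02 -6.08195590e-01]]
post 235 [763.26374881 -18.76717732  85.42163161]<stdin>:18: RuntimeWarning: Mean of empty slice.
  ret = um.true_divide(
Traceback (most recent call last):
IndexError: index -1 is out of bounds for axis 0 with size 0
```

The cone lies well in the groove, centre (521.5,-33.5) and level with its neighbours. Next is the knob.

Request:
{"name": "send_rows", "arguments": {"series": [[85,[0.05,0.2,0.8],[0,0,1]],[85,[0.1,0.4,0.8],[0,0,1]],[85,[0.15,0.6,0.6],[0,0,1]],[85,[0.2,0.8,0.2],[0,0,1]],[85,[0.2,0.8,0],[0,0,1]],[85,[0.2,0.7,0],[0,0,1]],[85,[0.06,0.5,0],[0,0,0]],[85,[0,0.27,0],[0,0,0]]]}}

```text
clock: 13.2
eef_pos: [578.1, 223.8, 331.0]
tool_rot: [-3.141, -0.001, 2.214]
force: [0.0, -0.1, 0.5]
width: 84.9
gripper_force: 0.0
```

Run:
```python
from h import *
d=snap('wrist','w8.png')
s=sensors.read_state();print(s['clock'],s['qpos'],s['eef_pos'],s['tool_rot'],s['width'])
W=world(d);I=d['img'].astype(int)
r=(I[...,0]>90)&(I[...,1]<45)&(I[...,2]<45)&(W[...,2]>200)&(W[...,2]<300)
Q=W[r];print(len(Q),np.percentile(Q,[3,50,97],axis=0).round(1))
T=Q[Q[:,2]>np.percentile(Q[:,2],97)-6];print('top',cv2.minEnclosingCircle(T[:,:2].astype(np.float32)))
w=(I.min(2)>190)&(W[...,2]>150)&(W[...,2]<240);P=W[w]
if len(P)>50: print('ring',cv2.fitEllipse(P[:,:2].astype(np.float32)),P.mean(0))
```

```text
13.25 [-0.10017044  0.55131792 -0.52791584  1.48450856  0.28658899  1.18287479
 -0.02693867] [577.60691761 225.66089844 331.07375507] [ 3.14072115e+00 -2.19729272e-03  2.21588211e+00] 84.95594032217859
2260 [[569.7 211.6 226.7]
 [578.4 224.5 260. ]
 [589.3 232.9 264.6]]
top ((582.22216796875, 219.21737670898438), 10.227303504943848)
```

View pics/w8.png

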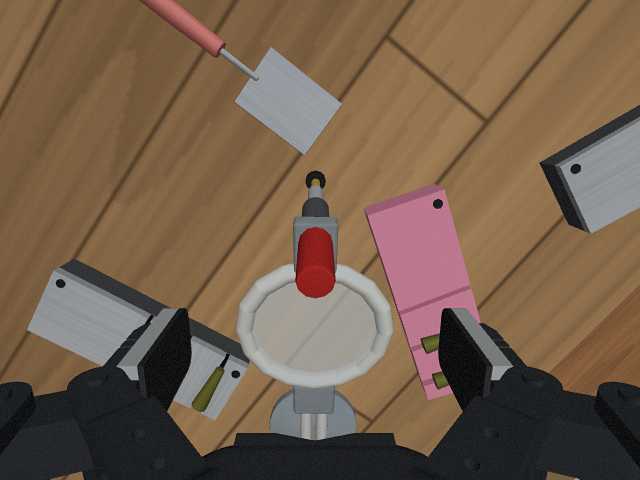

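The wrist view shows the knob at (316,262) with its top at (316,280), the clamp at (316,235) and the foot at (316,180). I'll descend on the knob and measure the foot from the saved picture.

Request:
{"name": "send_rows", "arguments": {"series": [[60,[0.03,-0.03,-0.3],[0,0,0]],[60,[0,0,-0.4],[0,0,0]],[60,[0,0,-0.4],[0,0,0]],[60,[0,0,-0.25],[0,0,0]],[60,[0,0,-0.05],[0,0,0]],[60,[0,0,0],[0,0,0]]]}}

```text
clock: 14.0
eef_pos: [580.7, 220.1, 247.7]
tool_rot: [3.141, 0.0, 2.212]
force: [-0.2, -0.8, 0.1]
width: 59.8
gripper_force: 0.0
```

Run:
```python
from h import *
d=dict(np.load('pics/w8.png.npz'));W=world(d);I=d['img']
for v in range(168,232,4): print(v,I[v,316],W[v,316].round(1))
s=sensors.read_state();print(s['eef_pos'],s['force'])
```

```text
168 [147 113  78] [567.7 240.3  -1.3]
172 [32 30 33] [561.1 248.5 124.7]
176 [24 23 21] [562.9 246.1 125.5]
180 [144 117  60] [564.5 243.9 128.9]
184 [144 120  68] [565.6 242.4 137. ]
188 [131 135 139] [566.  241.8 152. ]
192 [135 139 141] [567.  240.4 159.2]
196 [135 138 140] [568.  239.  165.8]
200 [65 65 69] [568.  239.  181.5]
204 [58 61 63] [568.7 238.  188.7]
208 [60 61 62] [569.4 237.  195.4]
212 [60 59 64] [570.2 236.  201.8]
216 [52 52 58] [570.9 235.  207.4]
220 [111 115 120] [571.  234.8 217. ]
224 [120 128 136] [571.8 233.7 221.2]
228 [143  28  25] [572.5 232.7 225.8]
[580.74739207 220.13952734 247.70529798] [-0.15269267 -0.77155974  0.10560882]
```

Request:
{"name": "send_rows", "arguments": {"series": [[30,[-0.01,0.03,-0.02],[0,0,0]],[5,[0,0,0],[0,0,0]],[5,[0,0,0],[0,0,0]],[5,[0,0,0],[0,0,0]],[5,[0,0,0],[0,0,0]]]}}

```text
clock: 14.62
eef_pos: [579.7, 222.4, 246.1]
tool_rot: [3.141, -0.0, 2.213]
force: [-1.1, 1.5, 1.4]
width: 18.3
gripper_force: 58.5
```

Run:
```python
from cell import sensors
import numpy as np
s=sensors.read_state();p=s['eef_pos'];print(p,s['force'],s['width'])
c=np.array([758,-19]);v=p[:2]-c;r=np.hypot(*v);a0=np.arctan2(v[1],v[0]);g=np.array([521.5,-33.5])-c
a1=np.arctan2(g[1],g[0])%(2*np.pi);print(r,np.degrees([a0,a1]),np.hypot(*g))
# 16 rows w/ eased steps (deg)
N=16;w=np.minimum(np.arange(1,N+1),np.arange(N,0,-1)).clip(0,3);a=a0+(a1-a0)*np.cumsum(w)/w.sum()
q=p[:2];
for x in a:
    n=c+r*np.array([np.cos(x),np.sin(x)]);print(((n-q)/60).round(3),end=' ');q=n
print(np.degrees(np.diff(np.r_[a0,a]))/5)
```

```text
[579.72737351 222.43373491 246.13721518] [-1.11305194  1.54546509  1.42605233] 18.273672061354368
300.11893927188027 [126.44184622 183.50845735] 236.94408623133012
[-0.095 -0.072] [-0.184 -0.15 ] [-0.262 -0.241] [-0.244 -0.259] [-0.225 -0.275] [-0.205 -0.291] [-0.184 -0.305] [-0.162 -0.317] [-0.139 -0.328] [-0.115 -0.337] [-0.091 -0.344] [-0.066 -0.35 ] [-0.041 -0.353] [-0.016 -0.355] [ 0.003 -0.237] [ 0.006 -0.118] [0.27174577 0.54349153 0.8152373  0.8152373  0.8152373  0.8152373
 0.8152373  0.8152373  0.8152373  0.8152373  0.8152373  0.8152373
 0.8152373  0.8152373  0.54349153 0.27174577]
```

Request:
{"name": "send_rows", "arguments": {"series": [[5,[-0.095,-0.07,0],[0,0,0.27]],[5,[-0.185,-0.15,0],[0,0,0.54]],[5,[-0.26,-0.24,0],[0,0,0.81]],[5,[-0.245,-0.26,0],[0,0,0.82]]]}}

```text
clock: 15.12
eef_pos: [533.1, 179.7, 246.5]
tool_rot: [3.138, 0.0, 2.429]
force: [2.6, 2.6, 0.3]
width: 18.2
gripper_force: 58.5
```

Request:
{"name": "send_rows", "arguments": {"series": [[5,[-0.225,-0.275,0],[0,0,0.81]],[5,[-0.205,-0.29,0],[0,0,0.82]],[5,[-0.185,-0.305,0],[0,0,0.81]],[5,[-0.16,-0.317,0],[0,0,0.82]]]}}

```text
clock: 15.62
eef_pos: [486.3, 108.4, 246.4]
tool_rot: [3.138, 0.001, 2.713]
force: [3.0, 3.1, 0.1]
width: 18.3
gripper_force: 58.6
```

Forces are small, so I'm carrying on.

Request:
{"name": "send_rows", "arguments": {"series": [[5,[-0.14,-0.328,0],[0,0,0.81]],[5,[-0.115,-0.337,0],[0,0,0.82]],[5,[-0.09,-0.344,0],[0,0,0.81]],[5,[-0.066,-0.35,0],[0,0,0.82]],[5,[-0.04,-0.353,0],[0,0,0.81]],[5,[-0.016,-0.355,0],[0,0,0.82]],[5,[0,-0.237,0],[0,0,0.54]],[5,[0.005,-0.12,0],[0,0,0.27]]]}}

```text
clock: 16.62
eef_pos: [459.0, -37.4, 246.2]
tool_rot: [3.14, 0.002, -3.075]
force: [1.8, 4.2, -1.1]
width: 18.2
gripper_force: 58.6
```

Run:
```python
from h import *
s=sensors.read_state();print(s['clock'],s['eef_pos'],s['force'],s['tool_rot'],s['qpos'])
for n in('scene','side'):
    d=snap(n,n+'9.png');W=world(d);I=d['img'].astype(int)
    w=(W[...,2]>165)&(W[...,2]<228)&(np.hypot(W[...,0]-525,W[...,1]+34)<70)&(I.min(2)>150)&(I.max(2)-I.min(2)<30)
    P=W[w];print(n,len(P))
    if len(P)>50:print(cv2.minEnclosingCircle(P[:,:2].astype(np.float32)),cv2.fitEllipse(P[:,:2].astype(np.float32)),P.mean(0))
```

```text
16.625 [459.03303665 -37.44499037 246.15261642] [ 1.82475869  4.24027559 -1.13790567] [ 3.13988968e+00  2.12210732e-03 -3.07486758e+00] [ 0.6118161   0.46667427 -0.82959984  2.01351775  0.45493651  0.85124066
  1.16516342]
scene 2176
((520.9461669921875, -30.564697265625), 50.52301025390625) ((522.0248413085938, -30.800994873046875), (79.47796630859375, 83.02385711669922), 159.5870819091797) [522.17890396 -31.30134888 202.96697715]
side 1129
((534.0993041992188, -37.730712890625), 60.64690399169922) ((523.023193359375, -36.29096221923828), (80.63325500488281, 85.8020248413086), 143.25991821289062) [523.01167687 -35.50161481 205.08501587]
```

View pics/side9.png

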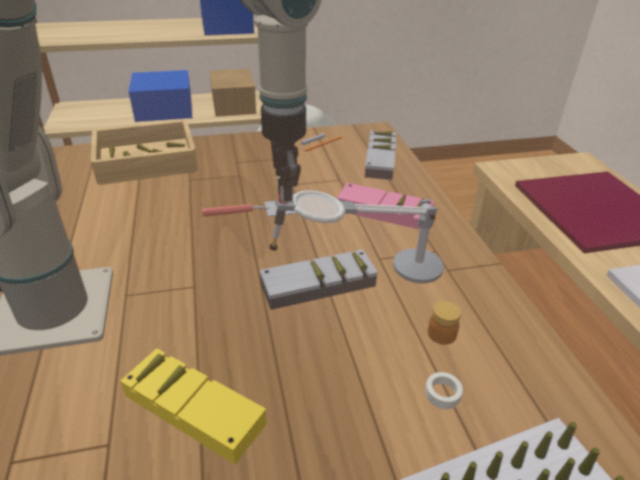

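The side view shows the ring at (318,206) over the grooves and the foot at (273,247) above the bare end, with the new cone in place at (318,273). I'm lowering along the arc.

Request:
{"name": "send_rows", "arguments": {"series": [[5,[-0.053,-0.003,-0.17],[0,0,0]],[5,[-0.047,-0.003,-0.17],[0,0,0]],[5,[-0.04,-0.003,-0.17],[0,0,0]],[5,[-0.035,-0.002,-0.17],[0,0,0]],[5,[-0.028,-0.002,-0.17],[0,0,0]],[5,[-0.005,0,-0.04],[0,0,0]]]}}

```text
clock: 17.48
eef_pos: [445.4, -38.3, 192.4]
tool_rot: [-3.141, -0.001, -3.076]
force: [-1.6, 2.7, 8.2]
width: 18.7
gripper_force: 60.6
```

```bash
cat > foot.py <<'E'
from h import *
import sys
s=sensors.read_state();p=s['eef_pos'];print(s['clock'],p,s['force'])
d=snap('side',sys.argv[1]);W=world(d);I=d['img'].astype(int)
q=(np.hypot(W[...,0]-p[0],W[...,1]-p[1])<25)&(W[...,2]>41.5)&(W[...,2]<115)
v,u=np.nonzero(q);Q=W[q];k=np.argsort(Q[:,2])[:60:6]
print(len(Q));print(np.c_[u[k],v[k],Q[k].round(1),I[q][k]])
E
python3 foot.py side10.png
```

```text
17.475 [445.39433859 -38.31837146 192.38046277] [-1.59811687  2.70086289  8.19585165]
284
[[271.  277.  428.4 -34.6  41.5 170.  168.  171. ]
 [275.  283.  433.5 -54.3  41.5 173.  171.  173. ]
 [277.  281.  438.4 -49.2  41.6 173.  173.  174. ]
 [289.  275.  465.2 -35.9  41.6 174.  172.  175. ]
 [280.  278.  445.7 -41.5  41.7 173.  172.  174. ]
 [268.  275.  423.3 -27.6  41.8 170.  171.  172. ]
 [287.  278.  459.6 -44.5  41.9 174.  172.  176. ]
 [288.  281.  460.  -53.9  41.9 172.  171.  173. ]
 [277.  273.  442.2 -25.2  41.9 173.  173.  174. ]
 [274.  277.  434.3 -36.4  42.  169.  167.  170. ]]
```

Request:
{"name": "send_rows", "arguments": {"series": [[5,[0,0,0],[0,0,0]],[5,[0,0,0],[0,0,0]]]}}

```text
clock: 17.77
eef_pos: [445.3, -38.3, 192.7]
tool_rot: [-3.141, -0.001, -3.075]
force: [-1.5, 2.6, 5.9]
width: 18.5
gripper_force: 60.7
```

```bash
sed -i 's/(W\[...,2\]<115)/(W[...,2]<115)\&(I.max(2)<75)/' foot.py; python3 foot.py side11.png
```

```text
17.775 [445.29599137 -38.25034052 192.65396812] [-1.47367564  2.59008841  5.87375907]
7
[[280.  267.  446.3 -42.6  71.5  72.   64.   55. ]
 [277.  267.  440.  -44.8  74.3  67.   57.   49. ]]
```

Request:
{"name": "send_rows", "arguments": {"series": [[5,[-0.008,0,-0.06],[0,0,0]],[5,[-0.007,0,-0.06],[0,0,0]],[5,[-0.007,0,-0.06],[0,0,0]],[5,[0,0,0],[0,0,0]]]}}

```text
clock: 18.32
eef_pos: [443.8, -38.4, 181.7]
tool_rot: [-3.141, -0.001, -3.076]
force: [-2.3, 1.9, 5.4]
width: 18.1
gripper_force: 61.1
```

Request:
{"name": "send_rows", "arguments": {"series": [[5,[-0.005,0,-0.05],[0,0,0]],[5,[0,0,0],[0,0,0]]]}}

```text
clock: 18.58
eef_pos: [443.5, -38.4, 178.8]
tool_rot: [-3.14, -0.001, -3.076]
force: [-2.8, 2.4, 7.2]
width: 18.4
gripper_force: 61.1
```

Request:
{"name": "send_rows", "arguments": {"series": [[5,[-0.004,0,-0.05],[0,0,0]],[5,[0,0,0],[0,0,0]]]}}

```text
clock: 18.82
eef_pos: [443.1, -38.4, 175.7]
tool_rot: [-3.14, -0.001, -3.075]
force: [-2.5, 3.2, 7.1]
width: 18.5
gripper_force: 61.3
```

Request:
{"name": "send_rows", "arguments": {"series": [[5,[-0.004,0,-0.05],[0,0,0]],[5,[0,0,0],[0,0,0]]]}}

```text
clock: 19.08
eef_pos: [442.8, -38.5, 172.8]
tool_rot: [-3.14, -0.002, -3.076]
force: [-2.5, 2.9, 7.9]
width: 18.5
gripper_force: 61.4
```

```bash
python3 foot.py side12.png; python3 -c "
import cv2
i=cv2.imread('pics/side12.png')[180:310,220:390];cv2.imwrite('pics/crop12.png',cv2.resize(i,None,fx=4,fy=4,interpolation=cv2.INTER_CUBIC))"
```

```text
19.075 [442.81024663 -38.45640749 172.77152333] [-2.54637907  2.91825636  7.87936716]
8
[[281.  275.  447.7 -43.2  50.8  66.   57.   52. ]
 [283.  274.  451.4 -46.2  55.4  72.   64.   59. ]]
```

View pics/crop12.png

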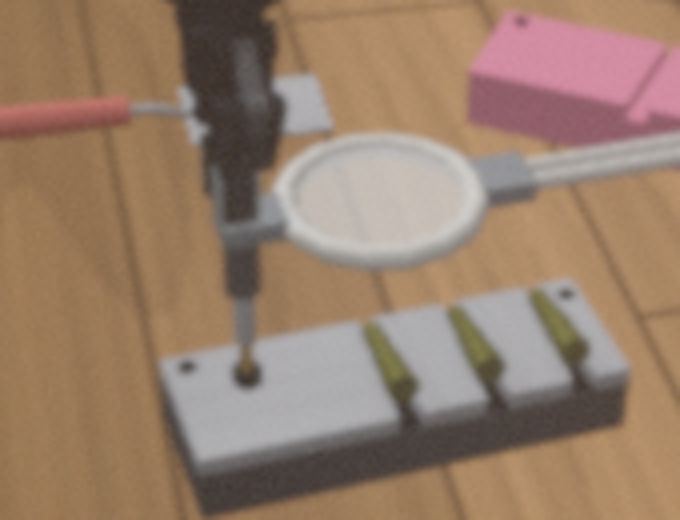

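The crop shows the foot (245,375) at or just above the bare end, well away from the edges. I'll keep feeling in 3 mm steps.

Request:
{"name": "send_rows", "arguments": {"series": [[5,[-0.004,0,-0.05],[0,0,0]],[5,[0,0,0],[0,0,0]]]}}

```text
clock: 19.38
eef_pos: [442.6, -38.4, 170.0]
tool_rot: [-3.14, -0.001, -3.076]
force: [-2.6, 1.2, 10.4]
width: 18.8
gripper_force: 61.7
```

Request:
{"name": "send_rows", "arguments": {"series": [[5,[-0.003,0,-0.05],[0,0,0]],[5,[0,0,0],[0,0,0]]]}}

```text
clock: 19.62
eef_pos: [442.3, -38.5, 167.0]
tool_rot: [-3.14, -0.002, -3.076]
force: [-3.5, 2.7, 8.9]
width: 18.7
gripper_force: 62.1
```

Request:
{"name": "send_rows", "arguments": {"series": [[5,[0,0,0],[0,0,0]]]}}

```text
clock: 19.75
eef_pos: [442.3, -38.4, 167.0]
tool_rot: [-3.14, -0.002, -3.076]
force: [-2.5, 1.9, 9.8]
width: 18.5
gripper_force: 62.1
```

```bash
python3 foot.py side13.png
```

```text
19.75 [442.27819167 -38.43957163 167.00446539] [-2.45325363  1.92367388  9.75244066]
10
[[282.  274.  449.7 -43.8  53.6  68.   59.   52. ]
 [280.  253.  446.4 -47.7 110.9  73.   67.   63. ]]
```

Contact came at about z = 174, where the force began climbing about 0.5 N per mm and the foot stopped descending. I'll go 2 mm more, then let go.

Request:
{"name": "send_rows", "arguments": {"series": [[5,[-0.002,0,-0.03],[0,0,0]],[5,[0,0,0],[0,0,0]],[5,[0,0,0],[0,0,0]],[40,[0,0,0],[0,0,0]],[60,[0,0,0],[0,0,0]],[60,[0,0,0],[0,0,0]]]}}

```text
clock: 20.55
eef_pos: [442.9, -39.0, 164.6]
tool_rot: [-3.141, -0.001, -3.076]
force: [1.0, -0.3, 0.1]
width: 59.9
gripper_force: 0.0
```

Request:
{"name": "send_rows", "arguments": {"series": [[60,[0,0,0.2],[0,0,0]],[60,[0,0,0.4],[0,0,0]],[60,[0,0,0.6],[0,0,0]],[60,[0,0,0.6],[0,0,0]],[60,[0,0,0.3],[0,0,0]],[60,[0,0,0],[0,0,0]],[60,[0,0,0],[0,0,0]]]}}

```text
clock: 21.42
eef_pos: [442.8, -38.9, 290.4]
tool_rot: [-3.141, -0.001, -3.076]
force: [-0.2, -0.2, -0.3]
width: 60.1
gripper_force: 0.0
```

Run:
```python
from h import *
s=sensors.read_state();print(s['clock'],s['eef_pos'],s['force'])
for n in('wrist','scene','side'):
    d=snap(n,n+'14.png');W=world(d);I=d['img'].astype(int)
    r=(I[...,0]>90)&(I[...,1]<45)&(I[...,2]<45)&(W[...,2]>120)&(W[...,2]<240)&(np.hypot(W[...,0]-445,W[...,1]+38)<40)
    Q=W[r]
    if len(Q)>20:
        zt=np.percentile(Q[:,2],95);T=Q[Q[:,2]>zt-4];print(n,'knob top z',zt,cv2.minEnclosingCircle(T[:,:2].astype(np.float32)))
    w=(W[...,2]>130)&(W[...,2]<175)&(np.hypot(W[...,0]-518,W[...,1]+34)<62)&(I.min(2)>150)&(I.max(2)-I.min(2)<30)
    P=W[w];
    if len(P)>50:print(n,'ring',len(P),cv2.minEnclosingCircle(P[:,:2].astype(np.float32)),P.mean(0))
i=cv2.imread('pics/side14.png')[190:310,225:385];cv2.imwrite('pics/crop14.png',cv2.resize(i,None,fx=4,fy=4,interpolation=cv2.INTER_CUBIC))
```

```text
21.425 [442.75717403 -38.87607412 290.44513067] [-0.1856784  -0.24422056 -0.33607326]
wrist knob top z 188.0331906257017 ((445.0624694824219, -37.19166946411133), 9.697381973266602)
wrist ring 14146 ((516.2320556640625, -31.771347045898438), 51.94425582885742) [515.84016871 -32.8169189  143.29192332]
scene knob top z 188.55004838013866 ((445.68206787109375, -36.6672477722168), 9.741514205932617)
scene ring 1681 ((515.57373046875, -31.363658905029297), 51.612918853759766) [516.82158097 -32.26282056 143.87268929]
side ring 1315 ((520.5277709960938, -38.47932815551758), 55.619937896728516) [517.28063386 -35.53451327 145.38898585]
```

View pics/crop14.png

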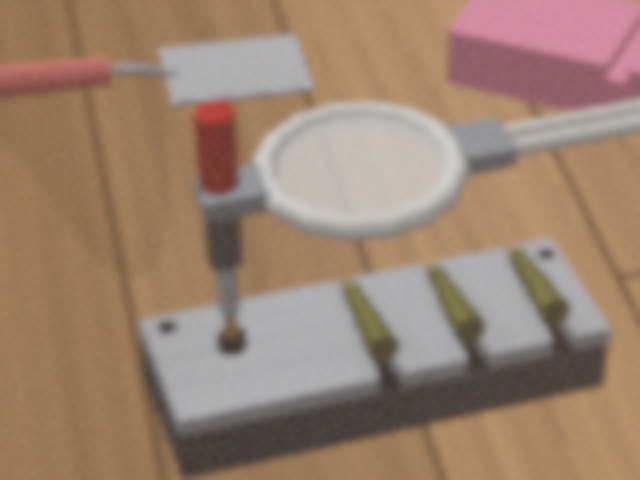

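The crop shows the foot (231,342) on the bare end, the lens over the cones' side and the cone in its groove. I'll check the spring compression numerically against the picture taken before contact.

Run:
```python
from h import *
c=np.array([758,-19.])
for f,xy in(('w8.png',(562,247)),('wrist14.png',(448,-37)),('scene0.png',(562,247)),('scene14.png',(448,-37)),('side14.png',(448,-37))):
    d=dict(np.load('pics/'+f+'.npz'));W=world(d);I=d['img'].astype(int)
    q=(np.hypot(W[...,0]-xy[0],W[...,1]-xy[1])<16)&(W[...,2]>42.5)&(W[...,2]<140)&(I.max(2)<70)
    Q=W[q];print(f,len(Q),np.percentile(Q[:,2],[5,25,50,75,95]).round(1) if len(Q) else '')
    if len(Q): print(Q[np.argsort(Q[:,2])][:40:5].round(1).tolist())
# reprojected compare: side image columns profile along rod
for f,u0 in(('side0.png',310),('side9.png',273),('side12.png',282),('side13.png',282),('side14.png',282)):
    I=dict(np.load('pics/'+f+'.npz'))['img'].astype(int)
    v=range(150,185) if f=='side0.png' else (range(222,252) if f=='side9.png' else range(248,282))
    print(f,[(y,*I[y,u0-6:u0+7].min(axis=0)) if 0 else (y,int(I[y,u0-6:u0+7].max(1).min()),int((I[y,u0-6:u0+7,0]-I[y,u0-6:u0+7,2]).max())) for y in v])
```

```text
w8.png 206 [120.6 123.5 124.4 125.2 126.3]
[[557.6, 239.9, 117.8], [565.1, 249.8, 120.1], [559.5, 246.7, 120.6], [558.3, 239.1, 121.6], [562.5, 249.2, 122.0], [558.1, 242.0, 122.3], [562.1, 235.2, 122.7], [571.1, 247.0, 123.1]]
wrist14.png 198 [ 47.   48.2  49.6 106.  117.2]
[[443.7, -38.1, 43.7], [443.2, -37.3, 46.3], [445.1, -41.6, 47.0], [448.8, -29.8, 47.2], [445.5, -34.5, 47.4], [444.6, -35.4, 47.5], [444.7, -38.1, 47.7], [446.6, -39.7, 47.8]]
scene0.png 0 
scene14.png 0 
side14.png 1 [49.6 49.6 49.6 49.6 49.6]
[[449.4, -45.3, 49.6]]
side0.png [(150, 79, 85), (151, 77, 76), (152, 79, 73), (153, 89, 74), (154, 101, 72), (155, 110, 72), (156, 115, 74), (157, 112, 73), (158, 113, 74), (159, 114, 74), (160, 114, 74), (161, 114, 73), (162, 117, 73), (163, 118, 75), (164, 124, 74), (165, 127, 73), (166, 129, 74), (167, 129, 73), (168, 120, 74), (169, 106, 74), (170, 89, 74), (171, 77, 74), (172, 80, 74), (173, 112, 75), (174, 147, 73), (175, 168, 74), (176, 172, 75), (177, 172, 75), (178, 171, 74), (179, 169, 76), (180, 167, 75), (181, 159, 74), (182, 154, 70), (183, 155, 70), (184, 1
[... 1400 characters left out ...]
(271, 98, 45), (272, 86, 37), (273, 77, 25), (274, 66, 17), (275, 75, 13), (276, 101, 6), (277, 140, 1), (278, 164, 0), (279, 173, 0), (280, 172, 0), (281, 172, 0)]
side14.png [(248, 72, 62), (249, 73, 63), (250, 72, 64), (251, 76, 62), (252, 73, 63), (253, 73, 63), (254, 73, 63), (255, 74, 64), (256, 80, 64), (257, 92, 65), (258, 107, 65), (259, 111, 65), (260, 114, 67), (261, 112, 68), (262, 112, 68), (263, 112, 67), (264, 112, 65), (265, 110, 53), (266, 116, 31), (267, 112, 8), (268, 117, 12), (269, 120, 28), (270, 120, 39), (271, 120, 46), (272, 113, 47), (273, 96, 44), (274, 84, 35), (275, 74, 20), (276, 68, 16), (277, 76, 11), (278, 116, 5), (279, 153, 2), (280, 169, 1), (281, 173, 0)]
```

Compression is about 3–6 mm, since the head rose slightly on release. That is right but marginal, so I'll nudge the knob's top down about 4 mm with closed fingers.

Request:
{"name": "send_rows", "arguments": {"series": [[0,[0.04,0.03,0],[0,0,0]],[0,[0,0,-0.1],[0,0,0]],[0,[0,0,-0.3],[0,0,0]],[0,[0,0,-0.4],[0,0,0]],[0,[0,0,-0.35],[0,0,0]],[0,[0,0,-0.13],[0,0,0]],[0,[0,0,-0.05],[0,0,0]],[0,[0,0,0],[0,0,0]]]}}

```text
clock: 22.58
eef_pos: [446.1, -36.7, 211.4]
tool_rot: [-3.142, 0.001, -3.076]
force: [-0.2, -0.4, -0.4]
width: -0.0
gripper_force: 0.0
```

Request:
{"name": "send_rows", "arguments": {"series": [[0,[0,0,-0.03],[0,0,0]],[0,[0,0,-0.03],[0,0,0]],[0,[0,0,0],[0,0,0]]]}}

```text
clock: 22.95
eef_pos: [445.7, -36.9, 207.6]
tool_rot: [-3.141, 0.0, -3.076]
force: [-0.7, -0.6, -0.0]
width: -0.0
gripper_force: 0.0
```

Request:
{"name": "send_rows", "arguments": {"series": [[0,[0,0,-0.03],[0,0,0]],[0,[0,0,-0.02],[0,0,0]],[0,[0,0,0],[0,0,0]]]}}

```text
clock: 23.32
eef_pos: [445.7, -36.8, 204.5]
tool_rot: [3.142, -0.0, -3.076]
force: [-0.7, -0.9, 0.6]
width: -0.1
gripper_force: 0.4
```

Request:
{"name": "send_rows", "arguments": {"series": [[0,[0,0,-0.03],[0,0,0]],[0,[0,0,0],[0,0,0]]]}}

```text
clock: 23.58
eef_pos: [445.5, -36.8, 202.8]
tool_rot: [-3.141, -0.0, -3.076]
force: [-2.3, 0.1, 5.2]
width: 0.2
gripper_force: 2.2
```

Request:
{"name": "send_rows", "arguments": {"series": [[0,[0,0,-0.035],[0,0,0]],[0,[0,0,0],[0,0,0]]]}}

```text
clock: 23.82
eef_pos: [445.4, -36.8, 200.8]
tool_rot: [-3.141, -0.001, -3.076]
force: [-3.7, -0.4, 7.9]
width: -0.2
gripper_force: 4.1
```

Request:
{"name": "send_rows", "arguments": {"series": [[0,[0,0,-0.03],[0,0,0]],[0,[0,0,0],[0,0,0]],[0,[0,0,0],[0,0,0]]]}}

```text
clock: 24.2
eef_pos: [445.2, -36.8, 199.3]
tool_rot: [-3.141, -0.001, -3.076]
force: [-4.1, 0.3, 11.2]
width: 0.1
gripper_force: 5.4
```

Request:
{"name": "send_rows", "arguments": {"series": [[0,[0,0,0.1],[0,0,0]],[0,[0,0,0.4],[0,0,0]],[0,[0,0,0.6],[0,0,0]],[0,[0,0,0.5],[0,0,0]],[0,[0,0,0],[0,0,0]],[0,[0,0,0],[0,0,0]]]}}

```text
clock: 24.95
eef_pos: [445.3, -37.2, 294.1]
tool_rot: [-3.141, -0.001, -3.076]
force: [0.2, -0.3, 0.3]
width: 0.1
gripper_force: 0.0
```

Run:
```python
from h import *
s=sensors.read_state();print(s['clock'],s['eef_pos'],s['force'])
for n in('scene','side'):
    d=snap(n,n+'15.png');W=world(d);I=d['img'].astype(int)
    r=(I[...,0]>90)&(I[...,1]<45)&(I[...,2]<45)&(W[...,2]>120)&(W[...,2]<240)&(np.hypot(W[...,0]-445,W[...,1]+38)<40)
    Q=W[r]
    if len(Q)>20:
        zt=np.percentile(Q[:,2],95);T=Q[Q[:,2]>zt-4];print(n,'knob top z',zt,cv2.minEnclosingCircle(T[:,:2].astype(np.float32)))
    w=(W[...,2]>130)&(W[...,2]<175)&(np.hypot(W[...,0]-518,W[...,1]+34)<62)&(I.min(2)>150)&(I.max(2)-I.min(2)<30)
    P=W[w];print(n,'ring',len(P),P.mean(0))
    g=(I.max(2)-I.min(2)<40)&(abs(W[...,2]-40)<3)&(I.mean(2)>90)&(abs(W[...,0]-530)<140)&(abs(W[...,1]+33)<70)
    print(cv2.minAreaRect(W[g][:,:2].astype(np.float32)))
print([(y,int(I[y,276:289].max(1).min())) for y in range(248,282)])
```

```text
24.95 [445.26418101 -37.17299413 294.13076623] [ 0.2485724  -0.26149372  0.28729853]
scene knob top z 187.5700075981075 ((445.5206298828125, -38.1660041809082), 9.186290740966797)
scene ring 1695 [516.37715756 -32.18756166 143.45845116]
((555.1656494140625, -30.674110412597656), (171.81573486328125, 79.51365661621094), 6.3464274406433105)
side ring 1310 [517.17151536 -35.57958848 145.03501585]
((527.9402465820312, -34.4951286315918), (232.14024353027344, 84.64151000976562), 6.006814956665039)
[(248, 74), (249, 73), (250, 74), (251, 74), (252, 75), (253, 75), (254, 72), (255, 74), (256, 78), (257, 88), (258, 102), (259, 111), (260, 110), (261, 111), (262, 114), (263, 113), (264, 113), (265, 112), (266, 112), (267, 111), (268, 118), (269, 119), (270, 124), (271, 118), (272, 111), (273, 98), (274, 86), (275, 75), (276, 66), (277, 79), (278, 119), (279, 159), (280, 172), (281, 172)]
```

Request:
{"name": "send_rows", "arguments": {"series": [[0,[0,0,0],[0,0,0]],[0,[0,0,0],[0,0,0]],[0,[0,0,0],[0,0,0]],[0,[0,0,0],[0,0,0]],[0,[0,0,0],[0,0,0]],[0,[0,0,0],[0,0,0]],[0,[0,0,0],[0,0,0]],[0,[0,0,0],[0,0,0]]]}}

```text
clock: 26.05
eef_pos: [445.7, -36.8, 294.8]
tool_rot: [-3.142, -0.0, -3.076]
force: [0.7, 0.5, 0.1]
width: -0.2
gripper_force: 0.0
```

Run:
```python
from h import *
snap('scene','scene16.png');snap('side','side16.png')
for n in('scene','side'):
  for k in(12,13,14,15,16):
    try:d=dict(np.load(f'pics/{n}{k}.png.npz'))
    except Exception: continue
    W=world(d);I=d['img'].astype(int)
    w=(W[...,2]>130)&(W[...,2]<175)&(np.hypot(W[...,0]-518,W[...,1]+34)<62)&(I.min(2)>150)&(I.max(2)-I.min(2)<30)
    a=(W[...,2]>130)&(W[...,2]<175)&(abs(W[...,0]-500)<35)&(abs(W[...,1]+34)<60)&(I.min(2)>150)&(I.max(2)-I.min(2)<30)
    r=(I[...,0]>90)&(I[...,1]<45)&(I[...,2]<45)&(W[...,2]>120)&(W[...,2]<240)&(np.hypot(W[...,0]-445,W[...,1]+38)<40)
    v,u=np.nonzero(w)
    print(n,k,'ring z',W[w][:,2].mean().round(2),'ring px',u.mean().round(2),v.mean().round(2),'knob',np.r_[W[r].mean(0),np.argwhere(r).mean(0)].round(2) if r.any() else '')
```

```text
scene 14 ring z 143.87 ring px 318.65 233.27 knob [449.19 -35.14 175.57 195.   319.61]
scene 15 ring z 143.46 ring px 318.71 233.25 knob [449.13 -35.16 174.33 195.47 319.6 ]
scene 16 ring z 143.48 ring px 318.71 233.27 knob [449.45 -35.27 174.32 195.58 319.53]
side 12 ring z 150.98 ring px 314.63 228.76 knob 
side 13 ring z 146.64 ring px 314.6 230.48 knob 
side 14 ring z 145.39 ring px 314.65 231.01 knob 
side 15 ring z 145.04 ring px 314.6 231.18 knob 
side 16 ring z 145.01 ring px 314.61 231.13 knob
```

The head is stable with no creep. The spring is pushed in roughly 6–9 mm, the lens is about 6 mm from the groove's middle and the mould hasn't moved. Handing in.

```bash
python3 -c "
from cell import ctrl;print(ctrl.finish_job())"
```

```text
the job is handed in; nothing more can be done
None
```

I handed the job in at about 26 s; the hand-in gave no verdict. By my measurements the cone lies in its groove with its tip the right way, the lens is about 6 mm from the groove's middle, and the foot presses on the mould with an estimated 3–5 N with the arm clear. The mould showed no measurable shift; I didn't re-measure the jar, tape or scraper, but nothing touched them that I could see.

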